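# Load the transfer tray and hold it out at the mark

### The job

Lay the spatula flat in the long compartment of the tray and the bracket flat, base down, in the short compartment that runs across the tray's front, and let go of both while the tray stays where it is. Then slide the tray outward on its stand, without lifting it, until its front edge is level with the marker's pointer. So far out it would tip over on its own: finish while still holding the tray, level, at rest and down on its stand, and leave the petri dish in its compartment and everything else on the bench alone.

Things in the scene. Friction and masses are not known exactly. Their poses are not given: they have to be found in the camera images.
- stand: Fixed low steel stand, 186 mm across (its x) by 240 long (its y). Origin at bench level under its centre. Its +y is the outward slide direction (roughly the robot's left). The tray rests on its runners 80 mm above the bench; front edge at y = +120. A guide lip along each long side (178 mm apart inside) rises 8 mm above the runners. No end stops, nothing above the tray.
- tray: Loose aluminium tray board on the stand, 170 mm wide (its x), 320 long (y, +y outward), 6 thick, about 0.5 kg, 4 mm play to each guide. Origin at the centre of its underside. On its floor (z = 6): three compartments with walls 5 mm high, 2.5 thick, and a bow handle at the rear. Starts overhanging the stand by 50 to 80 mm; loaded, it tips alone beyond about 135 to 155 mm of overhang.
- tray_front (a point): Middle of the tray's front (outer) edge, on its upper face: tray (0, 160, 6). Axes as the tray's.
- tray_handle (a point): Centre of the grip bar of the bow handle at the tray's rear: tray (0, -135, 45). Straight bar 12 by 12 mm and 112 mm long along tray x on two 12 mm posts at x = +-50; the bar's top is 51 mm above the tray's underside, free space of 33 mm below it. Fixed to the tray.
- long_pocket (a point): Centre of the floor of the long compartment, for the spatula: tray (-57, 57, 6). Inside 50 mm (tray x) by 186 mm (tray y), walls 5 mm high. Axes as the tray's.
- cross_pocket (a point): Centre of the floor of the short crosswise compartment at the tray's front, for the bracket: tray (30, 126, 6). Inside 104 mm (tray x) by 48 mm (tray y), walls 5 mm high. Axes as the tray's.
- dish_pocket (a point): Centre of the floor of the square compartment of the petri dish: tray (47, 25, 6). Inside 70 by 70 mm, walls 5 mm high. Axes as the tray's.
- marker: Fixed slim steel marker post, 123 mm high, with a round foot, standing on the bench beyond the stand's front, just beside the tray's path on its +x side. Axes parallel to the stand's. Origin at bench level below the pointer's tip; post at x = +44.
- pointer_tip (a point): Tip of the marker's flat pointer (4 mm thick along y, 8 mm high), 86 mm above the bench, about 15 mm from the tray's side. The tray's front edge has to come to the same y (in the stand's axes) as this point.
- spatula: Loose spatula 150 mm long lying on the bench, about 50 g. Origin at the centre of its length, on its underside; x along it to the blade, z up. Grey handle from x = -75 to +15, 14 mm wide and 26 mm high; flat steel blade to x = +75, 24 mm wide, 4 mm thick. May lie either way round in its compartment. Grip at x = -10 across the upper half of the handle, so the fingertips clear the compartment walls.
- bracket: Loose flat steel bracket lying on the bench, about 80 g: base plate 80 mm (its x) by 24 mm by 5 mm, with a central upright lug 34 mm (x) by 12 mm (y) whose top is 30.5 mm above the underside. Origin at the centre of the underside, z up. Grip across the upper half of the lug, so the fingertips clear the compartment walls.
- dish: Closed clear petri dish, 60 mm across, 15 mm high, lying loose in the tray's square compartment. Origin at the centre of its underside. Stays there.
- jar: Bystander: glass jar with white lid, 66 mm across, 90 mm high, standing beyond the stand. Origin under its centre. Leave alone.
- beaker: Bystander: glass beaker, 70 mm across, 80 mm high. Origin under its centre. Leave alone.
- tube_rack: Bystander: white rack 100 by 70 mm with capped tubes, 70 mm high. Origin under its centre. Leave alone.
There are look-alikes about, which are no part of the job. What is meant by the spatula is not green, and is the larger of those in its own colour. Leave any yellow look-alike of the bracket alone.

How it is judged:
On the way:
1. spatula and bracket lie flat in their compartments, let go, with the tray not yet slid out (x of spatula in the frame of long_pocket between -0.02 and 0.02 m and y of spatula in the frame of long_pocket between -0.028 and 0.028 m and z of spatula in the frame of long_pocket below 0.003 m and angle between spatula's own z axis and vertical below 0.04 rad and angle between the x axis of spatula and the y axis of tray, either way round below 0.25 rad and contact force between the fingers and spatula below 0.1 N and x of bracket in the frame of cross_pocket between -0.022 and 0.022 m and y of bracket in the frame of cross_pocket between -0.02 and 0.02 m and z of bracket in the frame of cross_pocket below 0.003 m and angle between bracket's own z axis and vertical below 0.05 rad and angle between the x axis of bracket and the x axis of tray, either way round below 0.35 rad and contact force between the fingers and bracket below 0.1 N and distance between dish and dish_pocket below 0.014 m and distance of tray from where it was at the start of the episode below 0.03 m), for 0.2 s.
At the end, for the whole second after the job is handed in: Tray front edge within 6 mm of the pointer along the slide, tray between its guides, level within 0.035 rad, down within 4 mm, at rest, held by the fingers (over 1 N), not touching the marker; spatula and bracket flat in their compartments, not held; dish in its compartment (y of tray_front in the frame of pointer_tip between -0.006 and 0.006 m and angle between tray's own z axis and vertical below 0.035 rad and z of tray in the frame of stand between 0.075 and 0.084 m and angle between the y axis of tray and the y axis of stand, either way round below 0.06 rad and x of tray in the frame of stand between -0.01 and 0.01 m and contact force between the fingers and tray above 1 N and contact force between tray and marker below 0.1 N and linear speed of tray below 0.01 m/s and x of spatula in the frame of long_pocket between -0.02 and 0.02 m and y of spatula in the frame of long_pocket between -0.028 and 0.028 m and z of spatula in the frame of long_pocket below 0.003 m and angle between spatula's own z axis and vertical below 0.04 rad and angle between the x axis of spatula and the y axis of tray, either way round below 0.25 rad and contact force between the fingers and spatula below 0.1 N and x of bracket in the frame of cross_pocket between -0.022 and 0.022 m and y of bracket in the frame of cross_pocket between -0.02 and 0.02 m and z of bracket in the frame of cross_pocket below 0.003 m and angle between bracket's own z axis and vertical below 0.05 rad and angle between the x axis of bracket and the x axis of tray, either way round below 0.35 rad and contact force between the fingers and bracket below 0.1 N and distance between dish and dish_pocket below 0.014 m); the arm keeps its last pose, push and grip.
It fails at once if the tray tips (angle between tray's own z axis and vertical above 0.12 rad).
It fails at once if the tray is lifted off its stand (more than 15 mm) (z of tray in the frame of stand above 0.095 m).
It fails at once if a bystander on the bench is disturbed (distance of any of jar, beaker, tube_rack from where it was at the start of the episode above 0.025 m).
It fails at once if the petri dish leaves its compartment (distance between dish and dish_pocket above 0.03 m).
It also fails if it takes over 58 s, if anything falls off the work surface, if the arm or the gripper's body presses on something with over 40 N, if the wrist force passes 120 N, or if a joint passes its speed limit or range.

### The arm

A 6-joint arm with a two-finger parallel gripper is mounted at the origin on the work surface. World frame = base frame: x ahead of the robot, y to its left, z up, the work surface at z = 0. Lengths are in m, angles in rad, forces in N, time in s.
With the tool pointing down it reaches from about 0.425 to 0.95 m from the base axis. Payload 3.5 kg.
Tool frame: the origin (TCP) lies at the very end of the fingers, on their centre line; the grasp point (between the pads) lies 19 mm behind it; z points along the fingers, y is the direction in which the jaws open and shut (so a half turn about z gives the same grasp; the last joint's range is limited). The gripper opens to 85 mm and grips with 20 to 120 N. Pads are 22 mm wide; open, the fingers measure 114 mm over their backs; the gripper's body (76 mm by 85 mm) begins 54 mm behind the grasp point. The pads swing forward as they close: fully open they stand 13 mm farther back than shut.
Start: joints at [-0.15, 0.286, 1.577, -0, 1.279, -0.15], TCP at [0.675, 0, 0.231] pointing down, gripper open.
Joint ranges: [-2.77, 2.77], [-0.9, 2.22], [0.21, 2.48], [-1.53, 4.67], [0.24, 2.81], [-2.84, 2.84]. Speed limits (rad/s): [2.79, 2.79, 3.14, 3.14, 3.14, 3.14].

### API

Orientations are given as a unit quaternion [x, y, z, w].
In Python, from plant import ctrl, imaging gives the robot as it stands.
- The arm moves only by the shell command python3 -m creep 'ROWS' [OPENING] [FORCE]. ROWS is JSON, one flat list of numbers, 4 for each row, row after row: the shift along the tool's x, y, z in units of 25 mm (1.0 is 25 mm), then the turn about the tool's z in units of 5 degrees (1.0 is 5 degrees). A call has 1 to 20 rows; each row is the pose to reach, as a shift and turn from the pose commanded when the call began, along the tool's axes at that moment; what a row does not reach only later rows make up. A row lasts 1/12 s, in which the tool goes at most 41.7 mm and 7.16 degrees, less where a joint would pass 70% of its speed; a pose out of reach is approached as far as the arm can. A call with a gripper value outside its range is refused whole. OPENING is the closure in counts, from 0 (fully open) to 255 (shut), set as the call begins (- or left out, the last holds). The fingers move at their own pace and stop on an object; FORCE is the grip in N (left out, the last holds). Time passes only in rows, so rows that repeat a pose let the fingers close. It gives the time, the measured TCP pose, the force and the opening at its end, in the units of the state.
- ctrl.get_state(): the state, without advancing time (a new reading comes with each control period).
- imaging.read_camera(name): name is "scene" or "side" or "wrist"; returns the picture (420x560x3 uint8, red, green, blue); there is no depth.
- imaging.camera_info(name): a dict with "intrinsics" (3x3 intrinsics, pixels), "origin" and "attitude" of the camera in the world. Camera axes: x right, y down, z forward; pixel columns grow to the right and rows downward; lengths in m; the calibration is good to about 2 mm. The wrist camera is an equidistant fisheye: a pixel r from the principal point sees the ray r / f radians off the axis. A picture is of the moment at which its call begins: read the wrist's pose just before it. camera_info takes no time and is no camera call; for the wrist camera it gives the pose at the moment of the call.
- ctrl.sign_off(): hands the job in, once; it reports no verdict.
Trained networks look in the newest picture that a camera, given by its name, has taken for a name from the list of things; names that differ only in an ending like _2 or _b are one class to them, and where a whole thing is asked for, a point or a joint stands for the part that bears it (a point fixed in the world has none). Each returns a list of dicts, best first, with "p" (0 to 1); they miss things now and then, are a little off and sometimes report something else, mostly with a low value. They report only what shows in the picture. A call takes as long as a camera call. They do not tell look-alikes from the thing itself.
- imaging.silhouettes(camera, name): "mask" (420x560 bool, what is visible of it) and "uv" ([column, row] in pixels, amid what is visible of it).
The state is a dict: "time": time; "qpos": joint angles; "dq": joint speeds; "joint_efforts": joint torques, N m; "eef_pos": TCP position; "tcp_rot": TCP orientation; "contact_force": force on the tool from outside, world axes, zero at the start; "wrist_torque": the same for the moment, N m; "opening": opening from 0.0 (shut) to 1.0 (fully open).
Only numpy, scipy, OpenCV 4.12 (cv2) and the standard library are available. Lean on these libraries where they do the work, as an engineer would, in place of code of your own. Each camera call takes 0.05 s, during which the arm holds its last target.

## Working session

There is one attempt and no reset: what is moved stays moved. The work goes in short steps, Python scripts to look and compute and a shell command to move; the robot and the scene stay as the last step left them, time stands still between calls to the robot, and variables do not carry over. Pictures are saved under pics/ and viewed, and the job is handed in when it is done.

```bash
ls; mkdir -p pics; python3 - <<'E'
from plant import ctrl, imaging
import cv2
print(ctrl.get_state())
for n in ("scene","side","wrist"):
    i=imaging.camera_info(n); print(n,i)
    cv2.imwrite(f"pics/{n}0.png",imaging.read_camera(n)[:,:,::-1])
E
```

```text
pics
{'time': 0.0, 'qpos': array([-1.50007409e-01,  2.87160865e-01,  1.57815934e+00, -1.34546343e-06,
        1.27860492e+00, -1.49976133e-01]), 'dq': array([8.34455598e-04, 6.71332282e-04, 1.61817380e-03, 2.78149611e-04,
       9.98742730e-04, 6.61973689e-05]), 'joint_efforts': array([-1.79628755e-04, -4.05981302e+01, -2.92628127e+01, -1.54224781e-04,
        5.81841552e-03,  3.74769741e-06]), 'eef_pos': array([6.74349469e-01, 1.22590106e-04, 2.29959944e-01]), 'tcp_rot': array([ 7.07117220e-01,  7.07095380e-01, -6.92682601e-04, -9.38237212e-04]), 'contact_force': array([-0.16263   , -0.07466343,  0.12478705]), 'wrist_torque': array([-0.0239826 ,  0.00835383,  0.03716866]), 'opening': 1.003842518238234}
scene {'intrinsics': array([[509.81624711,   0.        , 279.51315185],
       [  0.        , 509.81624711, 212.41474093],
       [  0.        ,   0.        ,   1.        ]]), 'origin': array([ 1.50064758, -0.12299472,  1.29920547]), 'attitude': array([ 0.68448447,  0.64282216, -0.22853812, -0.25696498])}
side {'intrinsics': array([[451.47533896,   0.        , 281.66842523],
       [  0.        , 451.47533896, 211.53133094],
       [  0.        ,   0.        ,   1.        ]]), 'origin': array([ 0.39467122, -1.11756692,  1.08625597]), 'attitude': array([ 0.91295833, -0.04084466,  0.01922115, -0.40554821])}
wrist {'intrinsics': array([[325.1922621 ,   0.        , 284.24358968],
       [  0.        , 325.1922621 , 208.58390711],
       [  0.        ,   0.        ,   1.        ]]), 'origin': array([0.6741585 , 0.07729335, 0.37269714]), 'attitude': array([ 9.88804564e-01,  1.49233862e-04, -5.12026967e-04,  1.49215449e-01])}
```

View pics/scene0.png

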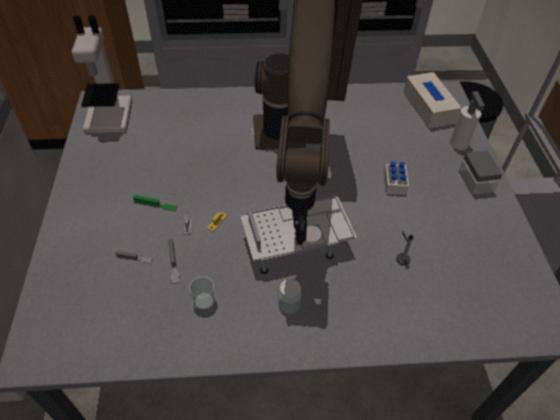

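View pics/side0.png

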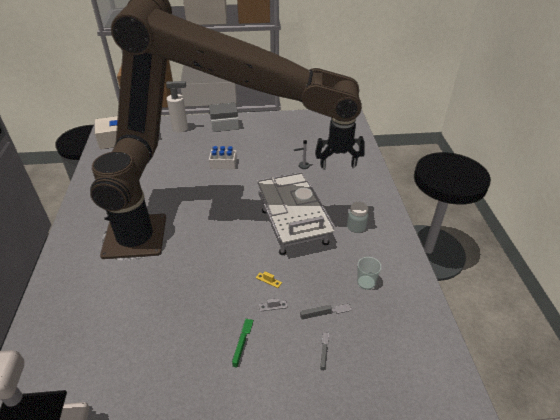

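View pics/wrist0.png

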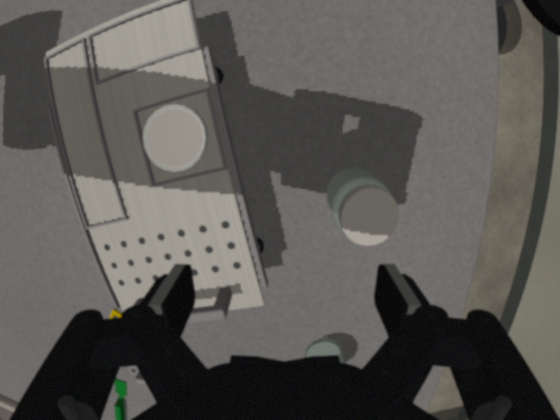

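Side view: the spatulas are green (243,342), small grey (324,348) and large grey (325,311). The brackets are yellow (269,280) and grey (273,305). I choose the large grey spatula and the grey bracket, and will measure them next.

```bash
cat > h.py <<'E'
import numpy as np, cv2
from scipy.spatial.transform import Rotation as R
from plant import ctrl, imaging
def cam(n): 
    i=imaging.camera_info(n); return np.array(i["intrinsics"]),np.array(i["origin"]),R.from_quat(i["attitude"]).as_matrix(),n
def ray(c,uv):
    K,o,A,n=c; x=(np.atleast_2d(uv)-[K[0,2],K[1,2]])/K[0,0]
    if n=="wrist":
        r=np.linalg.norm(x,axis=1,keepdims=True)+1e-12; d=np.hstack([x/r*np.sin(r),np.cos(r)])
    else: d=np.hstack([x,np.ones((len(x),1))])
    return d@A.T
def onz(c,uv,z):
    d=ray(c,uv); o=c[1]; return o+d*((z-o[2])/d[:,2:3])
def proj(c,P):
    K,o,A,n=c; p=(np.atleast_2d(P)-o)@A
    if n=="wrist":
        rr=np.hypot(p[:,0],p[:,1]); th=np.arctan2(rr,p[:,2]); x=p[:,:2]/(rr[:,None]+1e-12)*th[:,None]
    else: x=p[:,:2]/p[:,2:3]
    return x*K[0,0]+[K[0,2],K[1,2]]
def maskrect(c,m,z):
    v,u=np.nonzero(m); P=onz(c,np.c_[u,v],z)[:,:2]
    (cx,cy),(w,h),a=cv2.minAreaRect((P*1000).astype(np.float32)); 
    if w<h: w,h,a=h,w,a+90
    return cx,cy,w,h,(a+90)%180-90
E
python3 - <<'E'
from h import *
for n in ("scene","side"):
    c=cam(n); im=imaging.read_camera(n).copy()
    for k,z in (("spatula",.01),("bracket",.005),("tray",.086),("marker",.05),("jar",.045),("beaker",.04),("tube_rack",.035),("dish",.1)):
        for r in imaging.silhouettes(n,k):
            print(n,k,round(r["p"],2),np.round(r["uv"]),r["mask"].sum(),np.round(maskrect(c,r["mask"],z)), im[r["mask"]].mean(0).round())
E
```

```text
scene spatula 0.74 [174. 265.] 252 [ 588. -363.  161.   22.    8.] [92. 89. 89.]
scene spatula 0.45 [133. 257.] 172 [ 567. -485.  117.   20.   72.] [79. 76. 76.]
scene bracket 0.54 [218. 222.] 185 [ 434. -236.   79.   38.  -35.] [124. 104.  46.]
scene tray 0.9 [287. 228.] 3840 [535.  19. 320. 180. -79.] [131. 125. 121.]
scene marker 0.5 [405. 255.] 279 [614. 344. 125.  42. -23.] [57. 56. 56.]
scene marker 0.17 [301. 254.] 364 [626.  21. 251.  50. -77.] [62. 59. 60.]
scene jar 0.59 [292. 299.] 661 [753. -21. 111.  65.  -6.] [88. 86. 83.]
scene beaker 0.9 [202. 292.] 660 [ 726. -272.  107.   69.    1.] [94. 98. 96.]
scene beaker 0.46 [293. 254.] 609 [527.   3. 260. 244. -78.] [67. 64. 65.]
scene tube_rack 0.73 [396. 178.] 684 [301. 386. 157.  81.  -8.] [78. 80. 90.]
scene dish 0.8 [310. 232.] 218 [582.  62.  65.  41.  -9.] [127. 121. 117.]
side spatula 0.81 [322. 310.] 407 [ 589. -362.  148.   32.    6.] [100.  97.  96.]
side spatula 0.61 [240. 340.] 358 [ 351. -443.  146.   25.   74.] [ 48. 105.  57.]
side spatula 0.52 [321. 349.] 213 [ 566. -489.  108.   17.   76.] [113. 110. 108.]
s
[... 397 characters left out ...]
38.]
side tray 0.56 [304. 159.] 125 [605. 303. 173.  35.  87.] [75. 74. 73.]
side marker 0.6 [301. 158.] 167 [606. 356. 193.  51.  86.] [77. 75. 74.]
side jar 0.46 [294. 210.] 3154 [542.  66. 342. 185. -78.] [150. 144. 137.]
side beaker 0.71 [290. 210.] 3165 [540.  74. 351. 196. -79.] [150. 144. 137.]
side beaker 0.64 [366. 270.] 638 [ 737. -260.  128.   70.   78.] [123. 128. 123.]
side tube_rack 0.74 [222. 157.] 547 [293. 386. 145. 109.  85.] [108. 109. 117.]
side tube_rack 0.52 [291. 208.] 3108 [545.  76. 345. 184. -78.] [150. 144. 137.]
side dish 0.75 [302. 194.] 181 [576.  53.  64.  55.  84.] [160. 152. 145.]
side dish 0.44 [322. 312.] 429 [ 574. -425.  138.   32.    5.] [101.  98.  96.]
```

```bash
python3 - <<'E'
import cv2
a=cv2.imread("pics/side0.png")[250:390,210:390]
cv2.imwrite("pics/crop1.png",cv2.resize(a,None,fx=4,fy=4,interpolation=cv2.INTER_CUBIC))
E
```

```text
(no output)
```

View pics/crop1.png

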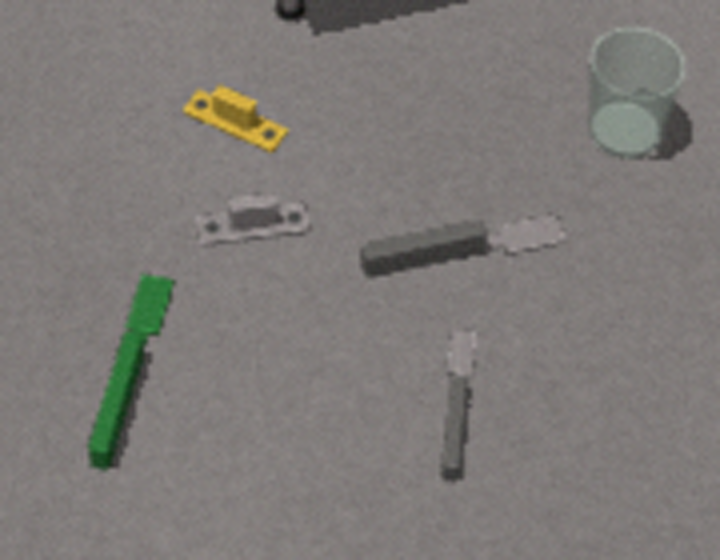

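Close crop confirms it: of the grey spatulas the one at side pixel (325,311) is clearly the larger, and the bracket at (273,305) is plain grey. Next I move the wrist camera over both.

```bash
python3 -m creep '[-13.6,-9,-2.8,16.8,-13.6,-9,-2.8,16.8,-13.6,-9,-2.8,16.8,-13.6,-9,-2.8,16.8,-13.6,-9,-2.8,16.8,-13.6,-9,-2.8,16.8,-13.6,-9,-2.8,16.8,-13.6,-9,-2.8,16.8,-13.6,-9,-2.8,16.8,-13.6,-9,-2.8,16.8,-13.6,-9,-2.8,16.8,-13.6,-9,-2.8,16.8,-13.6,-9,-2.8,16.8,-13.6,-9,-2.8,16.8,-13.6,-9,-2.8,16.8]' 0 40
python3 - <<'E'
from h import *
n="wrist"; c=cam(n); im=imaging.read_camera(n).copy()
cv2.imwrite("pics/w1.png",im[:,:,::-1])
print(c[1],ctrl.get_state()["qpos"])
for k,z in (("spatula",.015),("bracket",.005)):
    for r in imaging.silhouettes(n,k):
        print(n,k,round(r["p"],2),np.round(r["uv"]),r["mask"].sum(),np.round(maskrect(c,r["mask"],z),1), im[r["mask"]].mean(0).round())
E
```

```text
time: 2.3
eef_pos: [0.4502, -0.3396, 0.3013]
tcp_rot: [0.999, 0.054, -0.0, -0.0]
contact_force: [-0.5, 0.4, 0.1]
opening: 0.997
[ 0.52480168 -0.32994543  0.4438548 ] [-8.26024386e-01 -5.52831790e-03  1.77422960e+00  7.18684033e-06
  1.37306031e+00  6.37593857e-01]
wrist spatula 0.86 [395.  93.] 827 [ 564.7 -482.   117.7   19.5   75.2] [105. 103. 101.]
wrist spatula 0.78 [316.  61.] 1451 [ 589.2 -361.6  147.    23.6    9.7] [95. 94. 92.]
wrist spatula 0.66 [345. 242.] 1284 [ 351.9 -439.2  157.3   23.9   70.1] [ 31. 100.  45.]
wrist bracket 0.85 [209. 168.] 949 [ 437.4 -229.6   80.7   25.9  -35. ] [151. 130.  15.]
wrist bracket 0.79 [276. 171.] 962 [ 443.6 -327.    80.    23.9    3.5] [128. 125. 124.]
wrist bracket 0.71 [71. 93.] 15105 [550.5  56.3 307.8 211.9 -78.6] [146. 142. 135.]
```

View pics/w1.png

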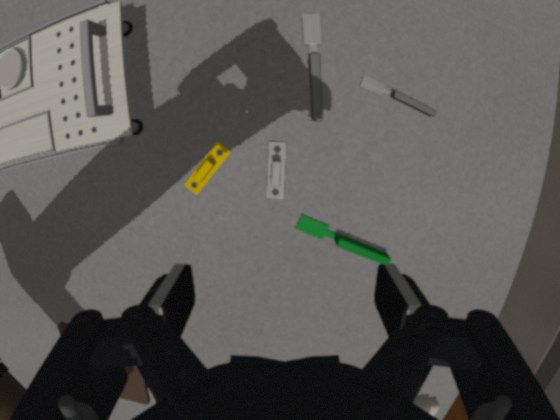

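The wrist view shows the grey bracket at (276,171), the large grey spatula at (316,61) and the small one at (395,93). All agree with the outer cameras. Bracket first.

```bash
python3 -m creep '[-0.21,-0.53,4,0.4,-0.21,-0.53,8,0.4,-0.21,-0.53,10,0.4,-0.21,-0.53,10,0.4,-0.21,-0.53,10,0.4,-0.21,-0.53,10,0.4,-0.21,-0.53,10,0.4,-0.21,-0.53,10,0.4,-0.21,-0.53,10,0.4,-0.21,-0.53,10,0.4]' 100 40
python3 - <<'E'
from h import *
n="wrist"; c=cam(n); im=imaging.read_camera(n).copy()
cv2.imwrite("pics/w2.png",im[:,:,::-1])
for k,z in (("bracket",.005),):
    for r in imaging.silhouettes(n,k):
        print(n,k,round(r["p"],2),np.round(r["uv"]),r["mask"].sum(),np.round(maskrect(c,r["mask"],z),1), im[r["mask"]].mean(0).round())
E
```

```text
time: 3.28
eef_pos: [0.4456, -0.3295, 0.0552]
tcp_rot: [0.999, 0.035, 0.002, 0.003]
contact_force: [0.2, 0.0, 0.5]
opening: 0.605
wrist bracket 0.89 [147. 228.] 3430 [ 437.  -230.7   81.3   24.6  -34.9] [118. 100.   6.]
wrist bracket 0.79 [283. 228.] 4345 [ 443.6 -327.3   80.2   24.3    2.9] [112. 109. 108.]
```

View pics/w2.png

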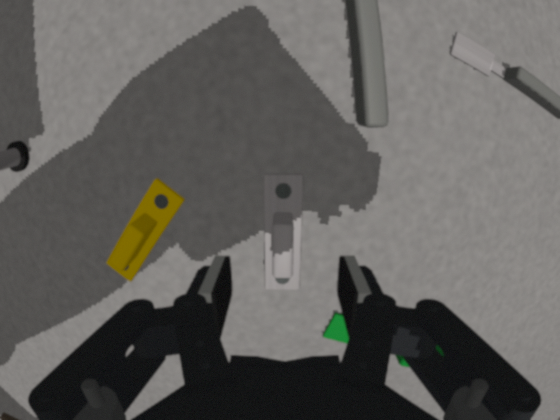

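The bracket sits centred between the fingers, with its lug at (283,245). Now down and close.

```bash
python3 -m creep '[0,0,0.8,0,0,0,1.6,0,0,0,1.6,0,0,0,1.6,0,0,0,1.6,0,0,0,1.6,0]' 100 40
python3 -m creep '[0,0,0,0,0,0,0,0,0,0,0,0,0,0,0,0,0,0,0,0,0,0,0,0,0,0,0,0,0,0,0,0]' 255 40
python3 -m creep '[0,0,-1,0,0,0,-3,0,0,0,-6,0,0,0,-9,0,0,0,-9,0,0,0,-9,0,0,0,-9,0,0,0,-9,0,0,0,-9,0,0,0,-9,0]' - 40
python3 - <<'E'
from h import *
n="wrist"; c=cam(n); im=imaging.read_camera(n).copy()
cv2.imwrite("pics/w3.png",im[:,:,::-1])
E
```

```text
time: 3.88
eef_pos: [0.4444, -0.3285, 0.0133]
tcp_rot: [0.999, 0.035, 0.001, 0.001]
contact_force: [-0.1, -0.7, 0.1]
opening: 0.61
time: 4.55
eef_pos: [0.4438, -0.3278, 0.012]
tcp_rot: [0.999, 0.035, 0.0, 0.0]
contact_force: [-0.2, -0.1, 5.3]
opening: 0.128
time: 5.38
eef_pos: [0.4423, -0.3262, 0.2332]
tcp_rot: [0.999, 0.035, -0.002, -0.002]
contact_force: [-1.2, 0.2, -0.9]
opening: 0.13
```

View pics/w3.png

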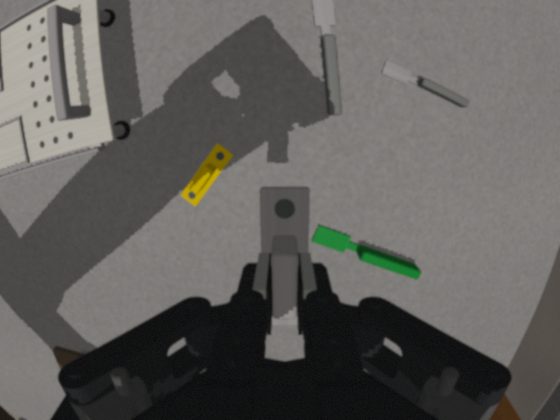

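The bracket hangs level in the fingers at (285,260). Next I move above the tray to measure it.

```bash
python3 -m creep '[0.2,-1,-1,-0.5,0.5,-2.5,-1,-1,0.8,-4,-1,-1.5,1.3,-5.5,-1,-1.5,1.3,-7,-1,-1.5,1.3,-8.5,-1,-1.5,1.3,-10,-1,-1.5,1.3,-11.5,-1,-1.5,1.3,-13,-1,-1.5,1.3,-13.8,-1,-1.5,1.3,-13.8,-1,-1.5,1.3,-13.8,-1,-1.5,1.3,-13.8,-1,-1.5,1.3,-13.8,-1,-1.5]' - 40
python3 - <<'E'
from h import *
n="wrist"; c=cam(n); im=imaging.read_camera(n).copy()
cv2.imwrite("pics/w4.png",im[:,:,::-1])
print(c[1])
for k,z in (("tray",.086),("stand",.08),("dish",.1),("marker",.086),("tray_handle",.131)):
    for r in imaging.silhouettes(n,k):
        print(n,k,round(r["p"],2),np.round(r["uv"]),r["mask"].sum(),np.round(maskrect(c,r["mask"],z),1))
E
```

```text
time: 6.6
eef_pos: [0.4517, 0.0181, 0.2606]
tcp_rot: [0.995, 0.099, -0.001, -0.0]
contact_force: [-0.0, 0.2, -0.7]
opening: 0.13
[0.52547548 0.0346402  0.403092  ]
wrist tray 0.78 [307. 109.] 48410 [538.4  18.9 326.8 173.3 -78.4]
wrist stand 0.74 [336.  16.] 3003 [541.1   1.  243.5 191.2 -78. ]
wrist stand 0.73 [306. 109.] 48686 [538.7  19.2 334.4 176.6 -78.1]
wrist dish 0.96 [274.  53.] 3152 [577.8  57.1  59.   58.9 -32.5]
wrist dish 0.64 [285. 236.] 5016 [375.4   4.3 163.3  48.1  11.5]
wrist marker 0.94 [64. 12.] 1196 [599.6 329.8 129.8  49.5  82. ]
wrist tray_handle 0.81 [305. 107.] 48416 [536.   21.3 280.6 148.1 -78.5]
```

View pics/w4.png

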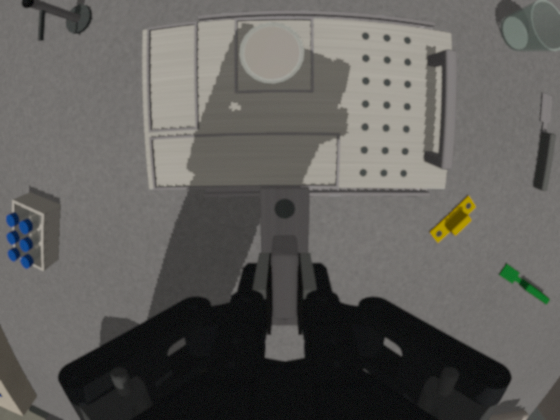

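```bash
python3 - <<'E'
import cv2
a=cv2.imread("pics/w4.png")[0:205,130:470]
cv2.imwrite("pics/crop4.png",cv2.resize(a,None,fx=2.35,fy=2.35,interpolation=cv2.INTER_CUBIC))
E
cat > fit.py <<'E'
from h import *
from scipy.optimize import least_squares
def T(p,P): # tray pose x,y,yaw -> world, underside z=.08
    co,s=np.cos(p[2]),np.sin(p[2]); P=np.atleast_2d(P)/1000.
    return np.c_[p[0]+co*P[:,0]-s*P[:,1],p[1]+s*P[:,0]+co*P[:,1],.08+P[:,2]]
def fit(c,TP,uv,p0=(.536,.019,.2)):
    r=least_squares(lambda p:(proj(c,T(p,TP))-uv).ravel(),p0)
    return r.x,r.fun.reshape(-1,2)
E
```

```text
(no output)
```

View pics/crop4.png

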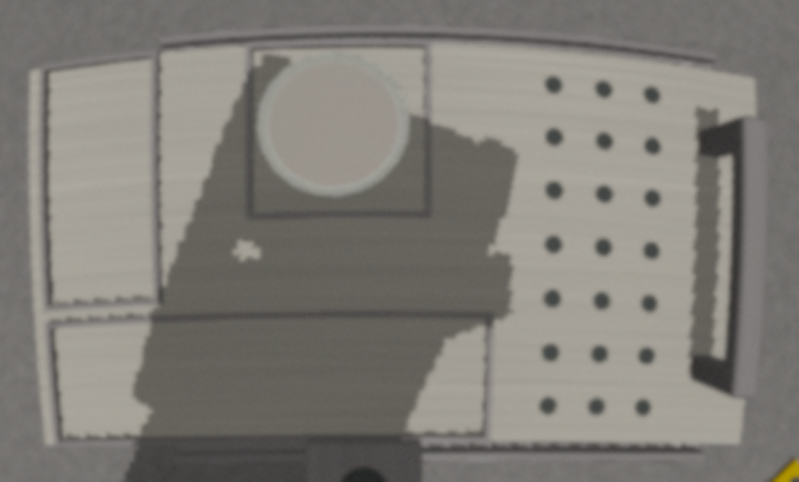

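```bash
python3 - <<'E'
from fit import *
c=cam("wrist")
TP=[(85,160,6),(-85,160,6),(-85,-160,6),(85,-160,6),(83.25,61.25,11),(83.25,-11.25,11),(10.75,-11.25,11),(10.75,61.25,11),(-23.25,151.25,11),(-23.25,100.75,11),(-30.75,151.25,11),(-30.75,-37.25,11),(-83.25,-37.25,11)]
uv=np.array([(30,68),(45,443),(741,443),(755,78),(253,48),(427,47),(429,213),(249,213),(47,303),(158,302),(52,322),(490,318),(487,433)])/2.35+[130,0]
p,f=fit(c,TP,uv); print(p,np.degrees(p[2])); print(f.round(1).tolist())
for k,P in dict(long=(-57,57,6),cross=(30,126,6),handle=(0,-135,45),dish=(47,25,6)).items(): print(k,T(p,[P]).round(4))
s=np.array([(160,42),(714,55)])/2.35+[130,0]
W=onz(c,s,.088); print(W, np.degrees(np.arctan2(*(W[0]-W[1])[[1,0]]))-90)
# lips: tray-frame
d=W[:,:2]-p[:2]; co,sn=np.cos(p[2]),np.sin(p[2]); print(d@np.array([[co,-sn],[sn,co]]))
np.save("tray.npy",p)
E
```

```text
[0.5376615  0.02165987 0.20044062] 11.484401797278364
[[0.4, -0.1], [-0.1, -0.0], [-0.4, 0.3], [0.3, 0.1], [-1.2, -1.5], [0.9, -1.9], [0.2, -0.0], [0.4, 0.6], [0.1, 1.5], [-0.1, -0.9], [-1.6, 0.7], [0.7, -1.3], [0.2, 2.5]]
long [[0.4705 0.0662 0.086 ]]
cross [[0.542  0.1511 0.086 ]]
handle [[ 0.5645 -0.1106  0.125 ]]
dish [[0.5787 0.0555 0.086 ]]
[[ 0.60446783  0.13726572  0.088     ]
 [ 0.65515857 -0.09511702  0.088     ]] 12.305437842997819
[[ 0.08848606  0.09999007]
 [ 0.09189424 -0.1378327 ]]
```

```bash
python3 -m creep '[1,-1,0,0,2,-2,0,0,3,-3,0,0,4,-4,0,0,4.6,-4.5,1,0,4.6,-4.5,2.4,0,4.6,-4.5,3.6,0,4.6,-4.5,4.8,0,4.6,-4.5,4.8,0,4.6,-4.5,4.8,0,4.6,-4.5,4.8,0,4.6,-4.5,4.8,0]' - 40
python3 - <<'E'
from h import *
n="wrist"; im=imaging.read_camera(n).copy()
cv2.imwrite("pics/w5.png",im[:,:,::-1])
n="side"; im=imaging.read_camera(n).copy()
cv2.imwrite("pics/s5.png",cv2.resize(im[100:270,180:400,::-1],None,fx=3,fy=3))
E
```

```text
time: 7.9
eef_pos: [0.544, 0.1523, 0.1444]
tcp_rot: [0.995, 0.1, 0.003, 0.0]
contact_force: [0.0, 0.6, -1.4]
opening: 0.128
```

View pics/w5.png

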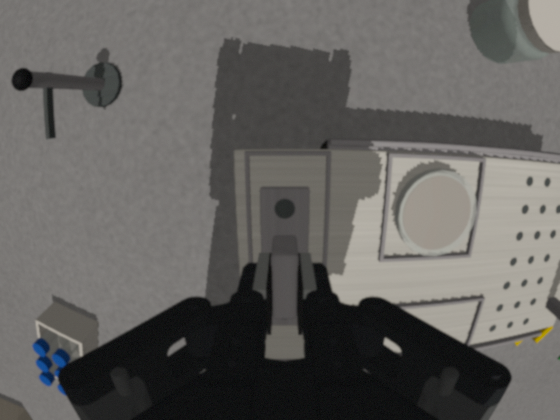

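View pics/s5.png

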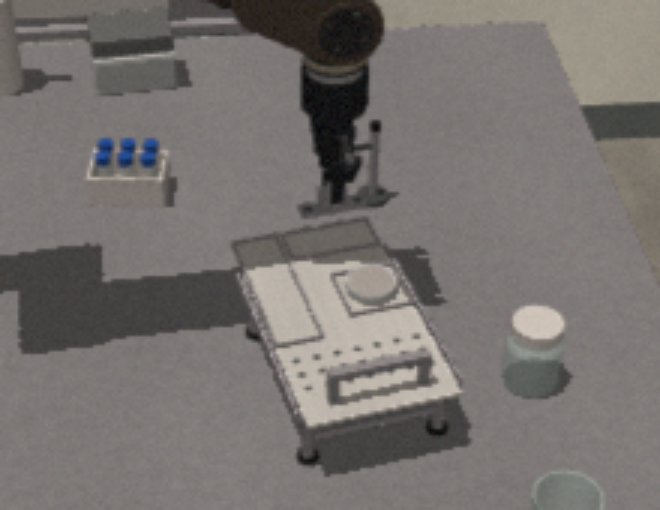

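The bracket lines up with the cross pocket (pocket rows 152 and up, columns 248–328). Lower and release.

```bash
python3 -m creep '[0,0,0.6,0,0,0,1.1,0,0,0,1.5,0,0,0,1.66,0,0,0,1.66,0,0,0,1.66,0,0,0,1.66,0,0,0,1.66,0]' - 40
python3 -m creep '[0,0,0,0,0,0,0,0,0,0,0,0,0,0,0,0,0,0,0,0]' 150 40
python3 -m creep '[0,0,-0.5,0,0,0,-1.5,0,0,0,-3,0,0,0,-5,0,0,0,-5,0,0,0,-5,0,0,0,-5,0]' 100 40
python3 - <<'E'
from h import *
n="wrist"; im=imaging.read_camera(n).copy()
cv2.imwrite("pics/w6.png",im[:,:,::-1])
E
```

```text
time: 8.67
eef_pos: [0.5424, 0.1523, 0.1003]
tcp_rot: [0.995, 0.1, 0.0, -0.0]
contact_force: [0.4, -0.0, -0.2]
opening: 0.133
time: 9.08
eef_pos: [0.5421, 0.1523, 0.1]
tcp_rot: [0.995, 0.1, 0.0, 0.0]
contact_force: [0.5, -0.4, 0.8]
opening: 0.412
time: 9.67
eef_pos: [0.5422, 0.1523, 0.2259]
tcp_rot: [0.995, 0.1, 0.001, -0.0]
contact_force: [-0.2, -0.5, -0.8]
opening: 0.606
```

View pics/w6.png

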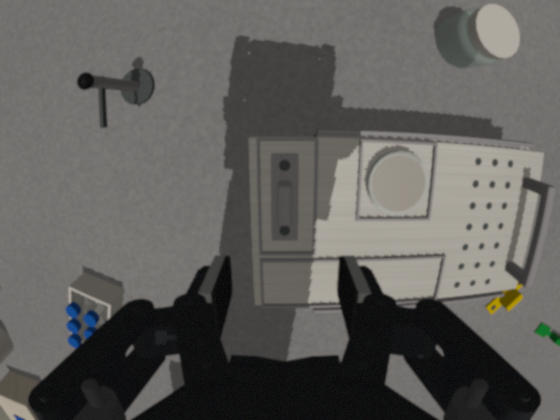

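Bracket lies in the cross pocket at (285,197). On to the spatula.

```bash
python3 -m creep '[-0.2,1.5,0,0.2,-0.4,3,0,0.4,-0.6,4.5,0,0.7,-0.8,6,0,0.7,-1,7.5,0,0.7,-1.2,9,0,0.7,-1.4,10.5,0,0.7,-1.6,12,0,0.7,-1.8,13.5,0,0.7,-2,15,0,0.7,-2.2,16.5,0,0.7,-2.4,18,0,0.7,-2.6,19.5,0.3,0.7,-2.6,20.5,1,0.7,-2.6,20.5,1,0.7,-2.6,20.5,1,0.7,-2.6,20.5,1,0.7,-2.6,20.5,1,0.7]' 100 40
python3 - <<'E'
from h import *
n="wrist"; c=cam(n); im=imaging.read_camera(n).copy()
cv2.imwrite("pics/w7.png",im[:,:,::-1])
for k,z in (("spatula",.026),("spatula",.004)):
    for r in imaging.silhouettes(n,k):
        print(n,k,z,round(r["p"],2),np.round(r["uv"]),r["mask"].sum(),np.round(maskrect(c,r["mask"],z),1))
E
```

```text
time: 11.22
eef_pos: [0.5805, -0.3615, 0.1994]
tcp_rot: [0.998, 0.07, -0.0, -0.001]
contact_force: [-0.0, 0.1, 0.7]
opening: 0.611
wrist spatula 0.026 0.89 [382. 204.] 1108 [ 572.8 -477.9  113.4   16.7   76.4]
wrist spatula 0.026 0.89 [290. 346.] 735 [ 379.  -414.7  105.9   26.1   76.3]
wrist spatula 0.026 0.76 [289. 161.] 2401 [ 591.6 -359.9  147.9   22.9    8.4]
wrist spatula 0.004 0.89 [382. 204.] 1108 [ 567.1 -486.8  121.3   17.9   76.4]
wrist spatula 0.004 0.89 [290. 346.] 735 [ 359.8 -419.3  113.3   27.9   76.3]
wrist spatula 0.004 0.76 [289. 161.] 2401 [ 587.2 -360.7  158.2   24.5    8.4]
```

View pics/w7.png

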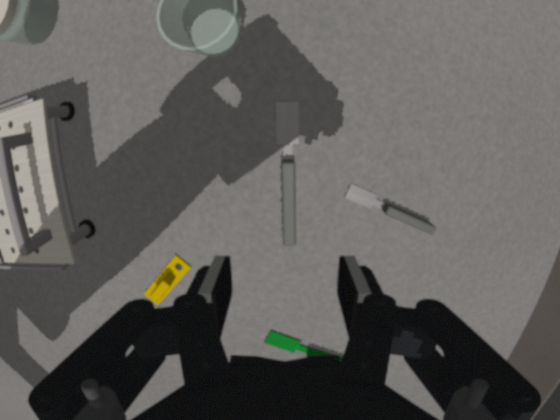

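```bash
python3 - <<'E'
from h import *
c=cam("wrist")
a=onz(c,[287.5,101.5],.004)[0];b=onz(c,[289,159],.026)[0];e=onz(c,[289.2,245],.026)[0]
print(a,b,e,np.hypot(*(a-e)[:2]),np.degrees(np.arctan2(*(a-e)[[1,0]])),(a+e)/2,np.degrees(np.arctan2(*(b-e)[[1,0]])),np.hypot(*(b-e)[:2]))
E
```

```text
[ 0.66592924 -0.35136042  0.004     ] [ 0.60954101 -0.36072884  0.026     ] [ 0.51904725 -0.37420245  0.026     ] 0.1486474963750204 8.83942214736483 [ 0.59248825 -0.36278143  0.015     ] 8.46855498644058 0.09149130015697182
```

```bash
python3 -m creep '[0.07,0.12,1.5,-0.1,0.07,0.12,3,-0.1,0.07,0.12,4.5,-0.1,0.07,0.12,6,-0.1,0.07,0.12,6.8,-0.1,0.07,0.12,7.4,-0.1,0.07,0.12,7.4,-0.1,0.07,0.12,7.4,-0.1,0.07,0.12,7.4,-0.1,0.07,0.12,7.4,-0.1]' 130 40
python3 - <<'E'
from h import *
cv2.imwrite("pics/w8.png",imaging.read_camera("wrist")[:,:,::-1])
E
```

```text
time: 12.2
eef_pos: [0.5844, -0.3669, 0.0181]
tcp_rot: [0.997, 0.074, 0.002, 0.002]
contact_force: [0.5, -0.5, -0.1]
opening: 0.485
```

View pics/w8.png

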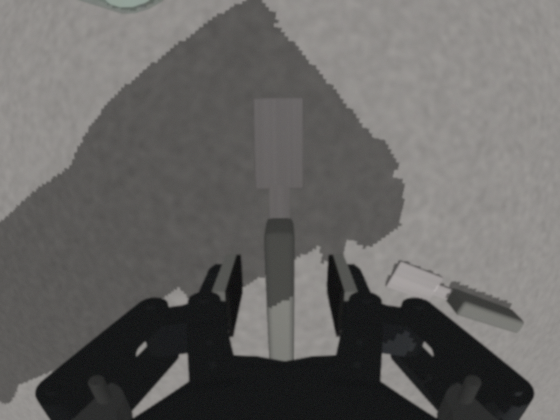

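```bash
python3 -m creep '[0,0,0.05,0,0,0,0.05,0,0,0,0.05,0]' 130 40
python3 -m creep '[0,0,0,0,0,0,0,0,0,0,0,0,0,0,0,0,0,0,0,0,0,0,0,0,0,0,0,0,0,0,0,0]' 255 40
python3 -m creep '[0,0,-1,0,0,0,-3,0,0,0,-5,0,0,0,-7.4,0,0,0,-7.4,0,0,0,-7.4,0,0,0,-7.4,0,0,0,-7.4,0]' - 40
python3 - <<'E'
from h import *
cv2.imwrite("pics/w9.png",imaging.read_camera("wrist")[:,:,::-1])
E
```

```text
time: 12.5
eef_pos: [0.5828, -0.3658, 0.0141]
tcp_rot: [0.997, 0.074, 0.0, 0.0]
contact_force: [-0.4, 0.2, -0.9]
opening: 0.491
time: 13.17
eef_pos: [0.5827, -0.3657, 0.0137]
tcp_rot: [0.997, 0.074, 0.0, 0.0]
contact_force: [-0.2, 0.1, 0.8]
opening: 0.151
time: 13.83
eef_pos: [0.5821, -0.3652, 0.1975]
tcp_rot: [0.997, 0.074, -0.001, -0.001]
contact_force: [-0.5, -0.2, -0.9]
opening: 0.148
```

View pics/w9.png

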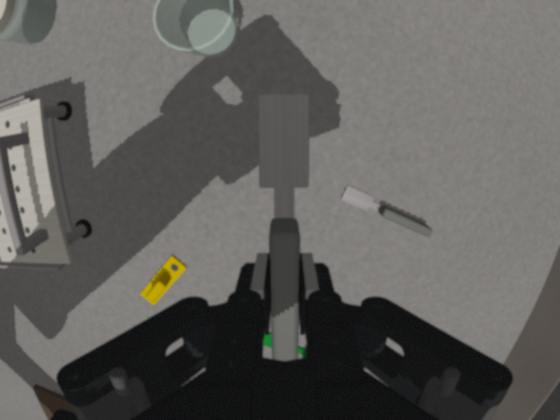

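Spatula is held straight in the fingers. Carry it to above the long pocket, turned along the tray.

```bash
python3 -m creep '[-0.15,-1.4,-0.6,-1.4,-0.3,-2.8,-0.9,-2.8,-0.45,-4.2,-0.9,-4.2,-0.6,-5.6,-0.9,-5.6,-0.75,-7,-0.9,-7,-0.9,-8.4,-0.9,-8.4,-1.05,-9.8,-0.9,-9.8,-1.2,-11.2,-0.9,-11.2,-1.35,-12.6,-0.9,-12.6,-1.5,-14,-0.9,-14,-1.65,-15.4,-0.9,-15.4,-1.8,-16.8,-0.9,-16.8,-1.84,-17.3,-0.9,-18,-1.84,-17.3,-0.9,-18.6,-1.84,-17.3,-0.9,-18.6,-1.84,-17.3,-0.9,-18.6,-1.84,-17.3,-0.9,-18.6,-1.84,-17.3,-0.9,-18.6]' - 40
python3 - <<'E'
from h import *
cv2.imwrite("pics/w10.png",imaging.read_camera("wrist")[:,:,::-1]); print(ctrl.get_state()["qpos"].round(2))
E
```

```text
time: 15.38
eef_pos: [0.473, 0.0548, 0.2203]
tcp_rot: [0.633, 0.774, -0.0, -0.001]
contact_force: [0.4, 0.2, -0.9]
opening: 0.154
[-0.1  -0.15  2.06 -0.    1.24 -0.3 ]
```

View pics/w10.png

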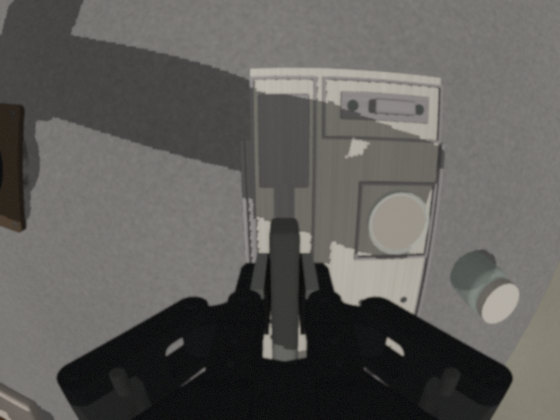

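```bash
python3 - <<'E'
from fit import *
c=cam("wrist"); p=np.load("tray.npy")
P=[(85,160,6),(-85,160,6),(-83.25,151.25,11),(-30.75,151.25,11),(83.25,61.25,11),(10.75,61.25,11),(10.75,-11.25,11),(-23.25,100.75,11)]
print(proj(c,T(p,P)).round(1))
a=cv2.imread("pics/w10.png")[50:280,230:460]
for q in proj(c,T(p,P)): cv2.circle(a,tuple(int(v) for v in q-[230,50]),2,(0,0,255),1)
cv2.imwrite("pics/crop10.png",cv2.resize(a,None,fx=2.5,fy=2.5,interpolation=cv2.INTER_CUBIC))
E
```

```text
[[441.1  77.9]
 [250.2  67.9]
 [251.7  77.4]
 [315.6  77.2]
 [435.5 184.8]
 [361.4 183.5]
 [355.7 258.7]
 [324.1 137.4]]
```

View pics/crop10.png

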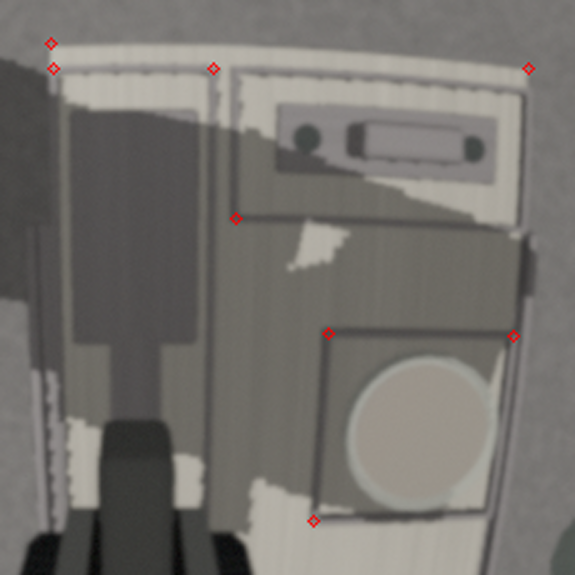

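```bash
python3 -m creep '[0.06,0,0.8,0,0.06,0,1.8,0,0.06,0,2.8,0,0.06,0,3.5,0,0.06,0,3.5,0,0.06,0,3.5,0,0.06,0,3.5,0]' - 40
python3 - <<'E'
from h import *
cv2.imwrite("pics/w11.png",imaging.read_camera("wrist")[:,:,::-1])
E
```

```text
time: 16.02
eef_pos: [0.4739, 0.0564, 0.1348]
tcp_rot: [0.633, 0.774, 0.001, 0.001]
contact_force: [1.1, 0.0, 0.4]
opening: 0.148
```

View pics/w11.png

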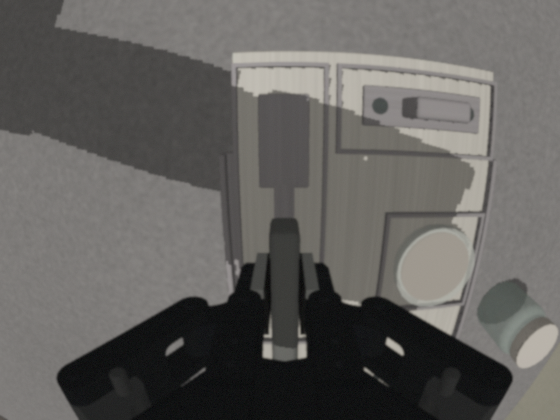

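Blade centred (columns 258–308) in the pocket (240–328). Lower the rest and release.

```bash
python3 -m creep '[0,0,0.5,0,0,0,0.9,0,0,0,1.2,0,0,0,1.28,0,0,0,1.28,0,0,0,1.28,0,0,0,1.28,0,0,0,1.28,0]' - 40
python3 -m creep '[0,0,0,0,0,0,0,0,0,0,0,0,0,0,0,0,0,0,0,0]' 170 40
python3 -m creep '[0,0,-0.5,0,0,0,-1.5,0,0,0,-3,0,0,0,-5,0,0,0,-6,0,0,0,-6,0,0,0,-6,0,0,0,-6,0]' 100 40
python3 - <<'E'
from h import *
c=cam("wrist")
cv2.imwrite("pics/w12.png",imaging.read_camera("wrist")[:,:,::-1])
E
```

```text
time: 16.73
eef_pos: [0.4734, 0.0568, 0.1022]
tcp_rot: [0.633, 0.774, 0.0, 0.0]
contact_force: [1.0, -0.0, 0.1]
opening: 0.149
time: 17.15
eef_pos: [0.473, 0.0568, 0.1017]
tcp_rot: [0.633, 0.774, 0.0, 0.0]
contact_force: [0.9, 0.8, -0.2]
opening: 0.336
time: 17.82
eef_pos: [0.4725, 0.0568, 0.251]
tcp_rot: [0.633, 0.774, -0.0, -0.0]
contact_force: [-0.1, -0.6, -0.2]
opening: 0.611
```

View pics/w12.png

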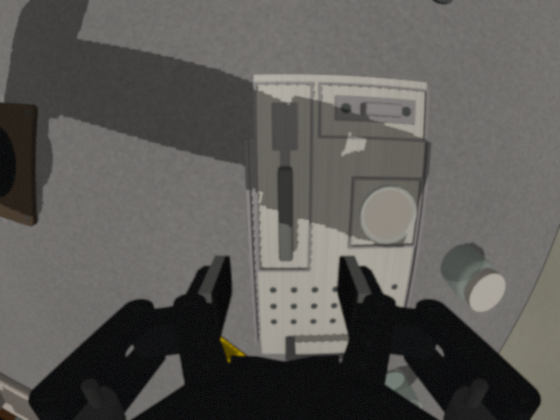

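Both parts lie in their compartments: spatula columns 275–300, rows 103–260, bracket at (375,108). Now I measure the pointer with a closer view.

```bash
python3 -m creep '[1,0.5,0,0,2.4,1,0,0,4,1.6,0,0,5,1.6,0,0,5,1.6,0,0,5,1.6,0,0,5,1.6,0,0,5,1.6,0,0]' - 40
python3 - <<'E'
from fit import *
p=np.load("tray.npy")
c=cam("wrist"); im=imaging.read_camera("wrist")[:,:,::-1]
cv2.imwrite("pics/w13.png",im); np.savez("c13.npz",K=c[0],o=c[1],A=c[2])
for n in ("scene","side"): cv2.imwrite(f"pics/{n}13.png",imaging.read_camera(n)[:,:,::-1])
E
```

```text
time: 18.53
eef_pos: [0.4868, 0.1863, 0.2505]
tcp_rot: [0.633, 0.774, -0.001, -0.001]
contact_force: [1.4, 1.0, 0.5]
opening: 0.607
```

View pics/w13.png

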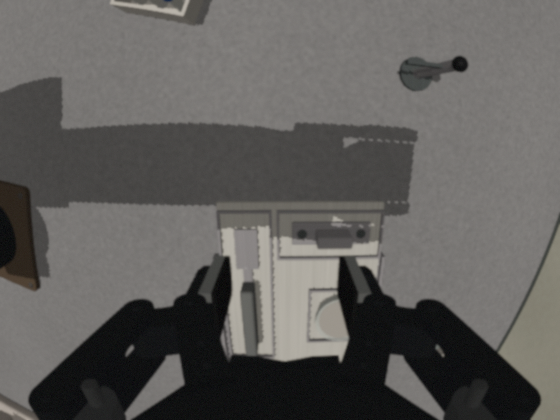

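View pics/side13.png

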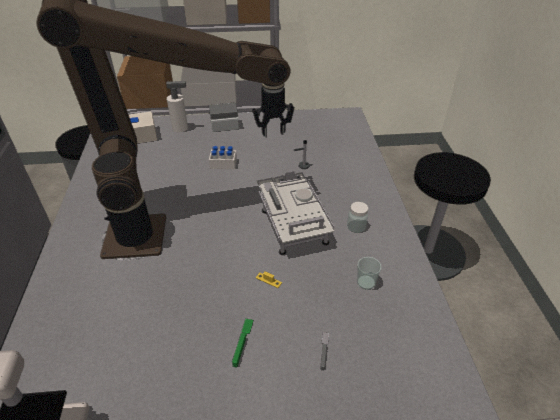

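```bash
python3 - <<'E'
import cv2,numpy as np
f=lambda n,x,y,w,h,s:cv2.resize(cv2.imread(f"pics/{n}.png")[y:y+h,x:x+w],None,fx=s,fy=s,interpolation=cv2.INTER_CUBIC)
a=f("w13",390,40,90,60,4.4); b=f("w6",70,50,90,90,4.4); c=f("side13",280,130,50,50,6); d=f("scene13",385,220,40,50,6)
o=np.zeros((600,800,3),np.uint8)
o[:264,:396]=a; o[:396,400:796]=b; o[270:570,:300]=c; o[400:600,400:640]=d[:200]
cv2.imwrite("pics/crop13.png",o)
E
```

```text
(no output)
```

View pics/crop13.png

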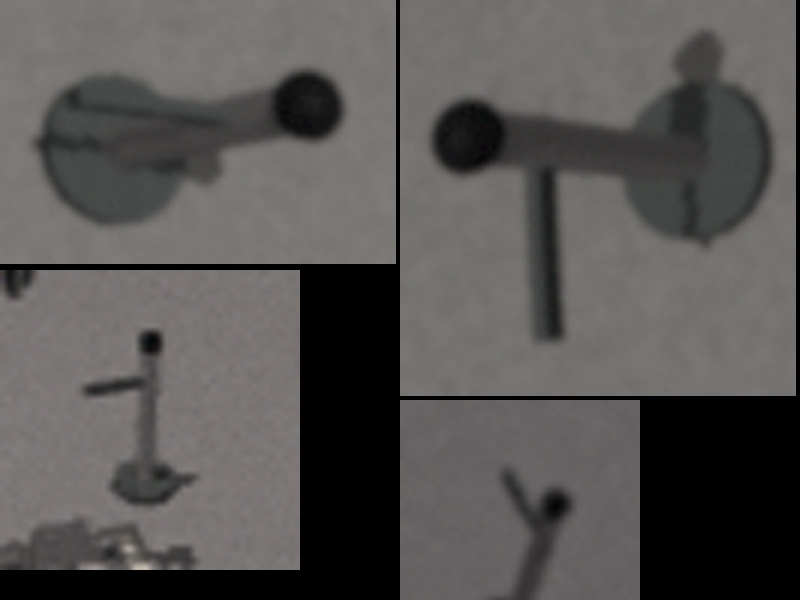

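```bash
python3 -m creep '[0.5,1,0,0,1,2,0,0,1.8,2.6,0,0,1.8,2.6,0,0,1.8,2.6,0,0,1.8,2.6,0,0,1.8,2.6,0,0]' - 40
python3 - <<'E'
from fit import *
p=np.load("tray.npy")
c=cam("wrist"); im=imaging.read_camera("wrist")[:,:,::-1]
cv2.imwrite("pics/w14.png",im); np.savez("c14.npz",K=c[0],o=c[1],A=c[2]); print(c[1])
cv2.imwrite("pics/crop14.png",cv2.resize(im[40:300,180:440],None,fx=2.3,fy=2.3,interpolation=cv2.INTER_CUBIC))
E
```

```text
time: 19.27
eef_pos: [0.5415, 0.2434, 0.2515]
tcp_rot: [0.633, 0.774, -0.0, -0.0]
contact_force: [-0.5, -0.8, 0.7]
opening: 0.606
[0.52598272 0.31913834 0.39414359]
```

View pics/crop14.png

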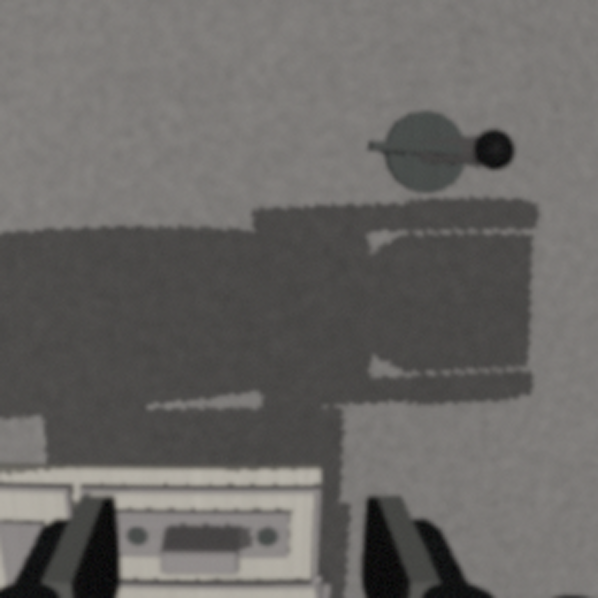

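```bash
python3 - <<'E'
import cv2
im=cv2.imread("pics/w14.png")[80:130,330:415]
im=cv2.convertScaleAbs(im,alpha=2,beta=-80)
cv2.imwrite("pics/crop14b.png",cv2.resize(im,None,fx=9,fy=9,interpolation=cv2.INTER_CUBIC))
E
```

```text
(no output)
```

View pics/crop14b.png

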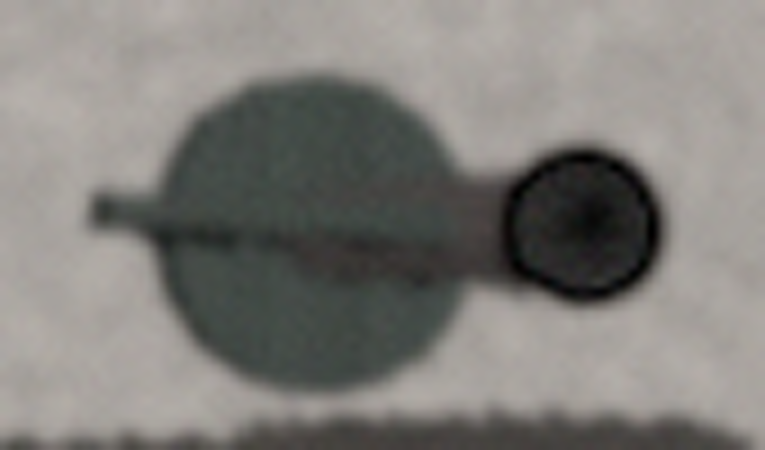

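```bash
python3 - <<'E'
from fit import *
p=np.load("tray.npy"); d=np.load("c14.npz"); c=(d["K"],d["o"],d["A"],"wrist")
def tf(W): 
    co,s=np.cos(p[2]),np.sin(p[2]); return ((W[:2]-p[:2])@np.array([[co,-s],[s,co]])*1000).round(1)
px=lambda x,y:(330+x/9,80+y/9)
for nm,q,z in (("tip",px(95,212),.088),("top",px(583,222),.123),("foot",px(312,230),.004),("tip86",px(95,212),.086)):
    W=onz(c,q,z)[0]; print(nm,W.round(4),tf(W))
    if nm=="tip": 
        for n,im in (("side",(0)),("scene",0)): print(n,proj(cam(n),[W]).round(1))
# expected: side tip crop(85,392)->
print("obs side",280+85/6,130+(392-270)/6,"obs scene",385+(507-400)/6,220+(473-400)/6)
# front edge in same image
q=np.array([(0,468),(320,469)])/2.3+[180,40]
for W in onz(c,q,.086): print("edge",tf(W))
for P in [(-57,160,6),(85,160,6)]: print(proj(c,T(p,[P])))
E
```

```text
tip [0.5762 0.3374 0.088 ] [100.7 301.7]
side [[293.9 149.5]]
scene [[402.9 231.5]]
top [0.6167 0.3463 0.123 ] [142.1 302.4]
foot [0.6194 0.3472 0.004 ] [144.9 302.7]
tip86 [0.5766 0.3375 0.086 ] [101.  301.8]
obs side 294.1666666666667 150.33333333333334 obs scene 402.8333333333333 232.16666666666666
edge [-63.4 159.5]
edge [ 84.1 160.1]
[[185.54373336 243.13202079]]
[[320.00136722 243.98516494]]
```

Pointer tip agrees across all cameras: 0.576, 0.337, about 140.5 mm ahead of the tray's front edge. Now to the handle.

```bash
python3 -m creep '[-1.2,-0.2,0,1.4,-2.4,-0.4,0,2.8,-3.6,-0.6,0,4.2,-4.8,-0.8,0,5.6,-6,-1,0,7,-7.2,-1.2,0,8.4,-8.4,-1.4,0,9.8,-9.6,-1.6,0,11.2,-10.8,-1.8,0,12.6,-12,-1.9,0,14,-13.2,-1.92,0,15.4,-14.06,-1.92,0.5,16.8,-14.06,-1.92,1,18,-14.06,-1.92,1,18,-14.06,-1.92,1,18,-14.06,-1.92,1,18,-14.06,-1.92,1,18,-14.06,-1.92,1,18]' 110 60
python3 - <<'E'
from fit import *
c=cam("wrist"); p=np.load("tray.npy"); im=imaging.read_camera("wrist")[:,:,::-1].copy()
P=[(56,-141,51),(56,-129,51),(-56,-141,51),(-56,-129,51),(-85,-160,6),(85,-160,6)]
print(proj(c,T(p,P)).round(1).tolist())
for q in proj(c,T(p,P)): cv2.circle(im,tuple(int(round(v)) for v in q),2,(0,0,255),1)
cv2.imwrite("pics/w15.png",im)
E
```

```text
time: 20.82
eef_pos: [0.5653, -0.1092, 0.2277]
tcp_rot: [0.995, 0.101, 0.001, 0.0]
contact_force: [-0.3, -0.2, -0.1]
opening: 0.568
[[296.7, 139.2], [280.3, 139.1], [294.8, 275.8], [280.4, 275.7], [312.0, 279.3], [316.9, 102.1]]
```

View pics/w15.png

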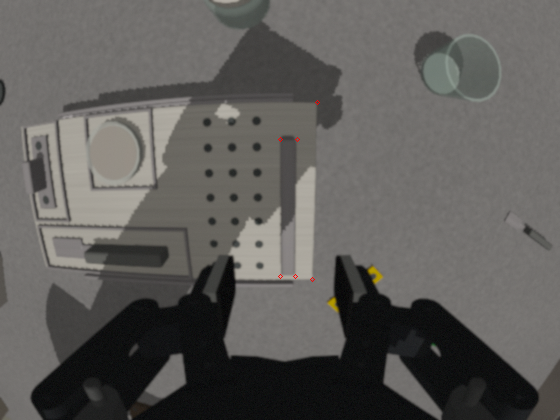

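```bash
python3 -m creep '[0,0.05,1,0,0,0.05,2,0,0,0.05,3,0,0,0.05,3.8,0,0,0.05,4.5,0,0,0.05,4.82,0,0,0.05,4.82,0,0,0.05,4.82,0,0,0.05,4.82,0,0,0.05,4.82,0,0,0.05,4.82,0]' 110 60
python3 -m creep '[0,0,0,0,0,0,0,0,0,0,0,0,0,0,0,0,0,0,0,0,0,0,0,0,0,0,0,0,0,0,0,0]' 255 80
python3 - <<'E'
from fit import *
c=cam("wrist"); p=np.load("tray.npy"); im=imaging.read_camera("wrist")[:,:,::-1].copy()
cv2.imwrite("pics/w16.png",im)
cv2.imwrite("pics/side16.png",cv2.resize(imaging.read_camera("side")[130:270,220:400,::-1],None,fx=4,fy=4,interpolation=cv2.INTER_CUBIC))
E
```

```text
time: 21.78
eef_pos: [0.5661, -0.1112, 0.1076]
tcp_rot: [0.995, 0.1, 0.001, 0.001]
contact_force: [0.4, -0.9, 0.7]
opening: 0.571
time: 22.45
eef_pos: [0.5655, -0.1113, 0.1067]
tcp_rot: [0.995, 0.1, 0.0, 0.0]
contact_force: [-1.0, -1.5, 3.4]
opening: 0.124
```

View pics/w16.png

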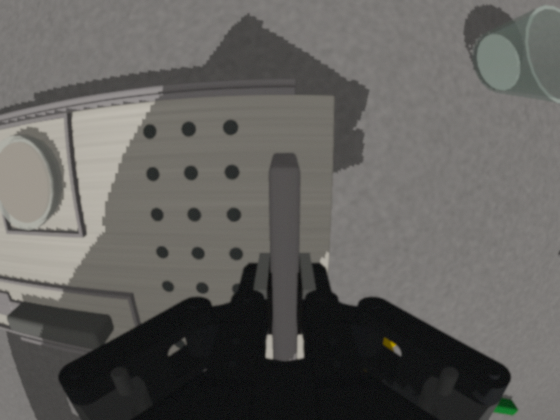

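View pics/side16.png

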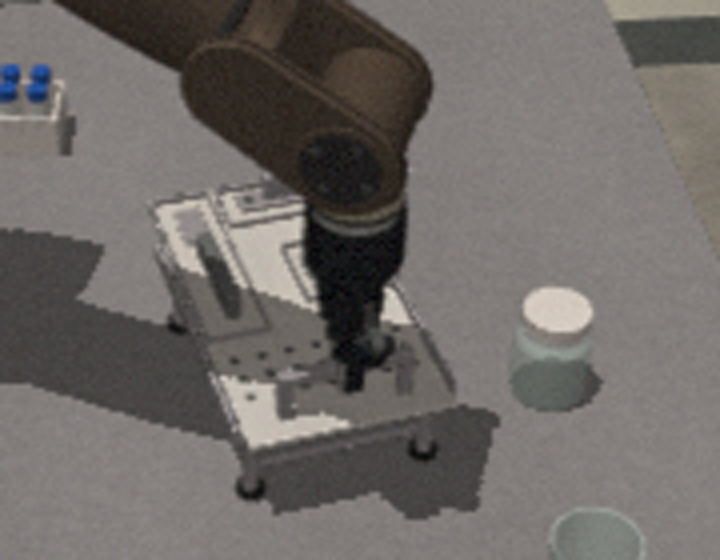

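Handle bar is gripped at its middle. Slide in gentle steps.

```bash
python3 -m creep '[0,-0.05,0.03,0,0,-0.15,0.03,0,0,-0.3,0.03,0,-0.01,-0.5,0.03,0,-0.01,-0.7,0.03,0,-0.02,-0.9,0.03,-0.05,-0.02,-1.1,0.03,-0.05,-0.02,-1.3,0.03,-0.05,-0.02,-1.5,0.03,-0.05,-0.03,-1.7,0.03,-0.1,-0.03,-1.9,0.03,-0.1,-0.03,-2.05,0.03,-0.1,-0.03,-2.15,0.03,-0.1,-0.03,-2.2,0.03,-0.1,-0.03,-2.2,0.03,-0.1,-0.03,-2.2,0.03,-0.1]' - 80
python3 - <<'E'
from fit import *
im=imaging.read_camera("wrist")[:,:,::-1].copy()
cv2.imwrite("pics/w17.png",im)
E
```

```text
time: 23.88
eef_pos: [0.5552, -0.059, 0.1066]
tcp_rot: [0.995, 0.105, 0.002, 0.002]
contact_force: [1.3, -6.2, 4.4]
opening: 0.119
```

View pics/w17.png

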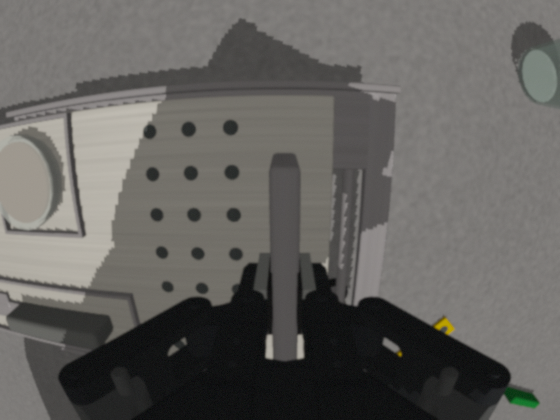

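```bash
python3 -m creep '[0,-0.05,0.01,0,0,-0.15,0.01,0,0,-0.3,0.01,0,-0.01,-0.5,0.01,0,-0.01,-0.7,0.01,0,-0.02,-0.9,0.02,-0.05,-0.02,-1.1,0.02,-0.05,-0.02,-1.3,0.02,-0.05,-0.02,-1.5,0.02,-0.05,-0.03,-1.7,0.03,-0.06,-0.03,-1.9,0.03,-0.06,-0.03,-2.1,0.03,-0.06,-0.03,-2.3,0.03,-0.06,-0.03,-2.5,0.04,-0.06,-0.03,-2.7,0.04,-0.06,-0.04,-2.85,0.04,-0.06,-0.04,-2.95,0.04,-0.06,-0.04,-3,0.04,-0.06,-0.04,-3,0.04,-0.06,-0.04,-3,0.04,-0.06]' - 80
python3 - <<'E'
from fit import *
s=ctrl.get_state()["eef_pos"]; d=s-np.array([.5655,-.1113,.1067]); print(s,d, np.hypot(*d[:2]))
c=cam("wrist"); np.savez("c18.npz",K=c[0],o=c[1],A=c[2]); im=imaging.read_camera("wrist")[:,:,::-1].copy()
cv2.imwrite("pics/w18.png",im)
cv2.imwrite("pics/side18.png",imaging.read_camera("side")[:,:,::-1])
cv2.imwrite("pics/scene18.png",imaging.read_camera("scene")[:,:,::-1])
a=cv2.imread("pics/side18.png")[130:270,220:400]
cv2.imwrite("pics/side18c.png",cv2.resize(a,None,fx=4,fy=4,interpolation=cv2.INTER_CUBIC))
E
```

```text
time: 25.6
eef_pos: [0.5399, 0.0134, 0.1068]
tcp_rot: [0.994, 0.108, 0.003, 0.003]
contact_force: [1.4, -7.8, 7.5]
opening: 0.126
[0.53991226 0.01336205 0.10680244] [-2.55877351e-02  1.24662053e-01  1.02443567e-04] 0.1272609900302802
```

View pics/w18.png

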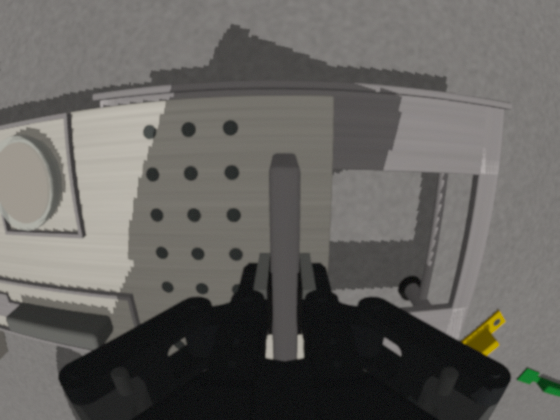

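View pics/side18c.png

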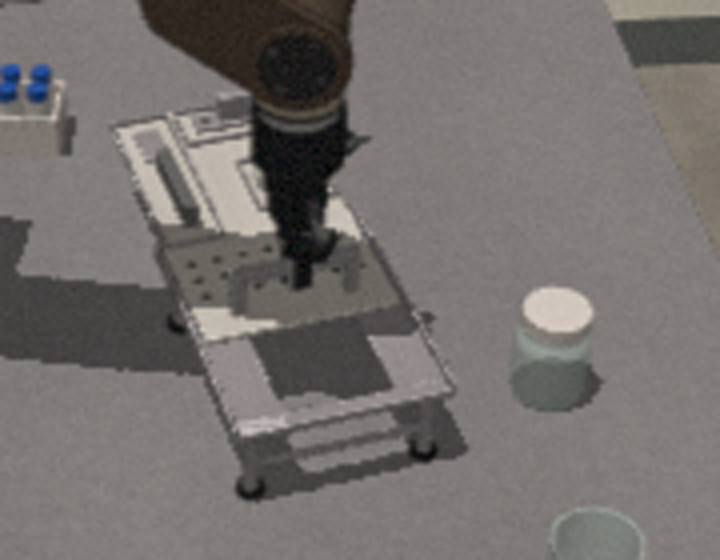

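View pics/scene18.png

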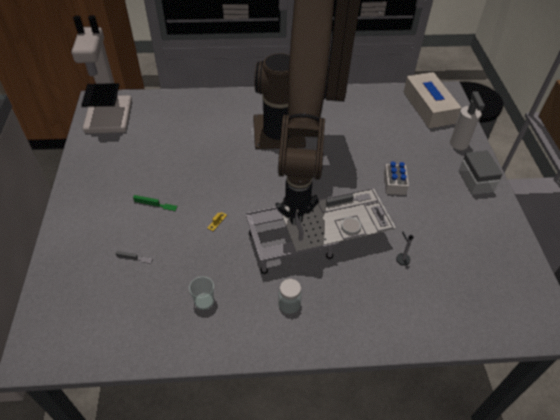

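```bash
python3 - <<'E'
import cv2
a=cv2.imread("pics/scene18.png")[180:280,320:430]
cv2.imwrite("pics/scene18c.png",cv2.resize(a,None,fx=6,fy=6,interpolation=cv2.INTER_CUBIC))
a=cv2.imread("pics/side18.png")[140:190,235:325]
cv2.imwrite("pics/side18d.png",cv2.resize(a,None,fx=8,fy=8,interpolation=cv2.INTER_CUBIC))
E
```

```text
(no output)
```

View pics/scene18c.png

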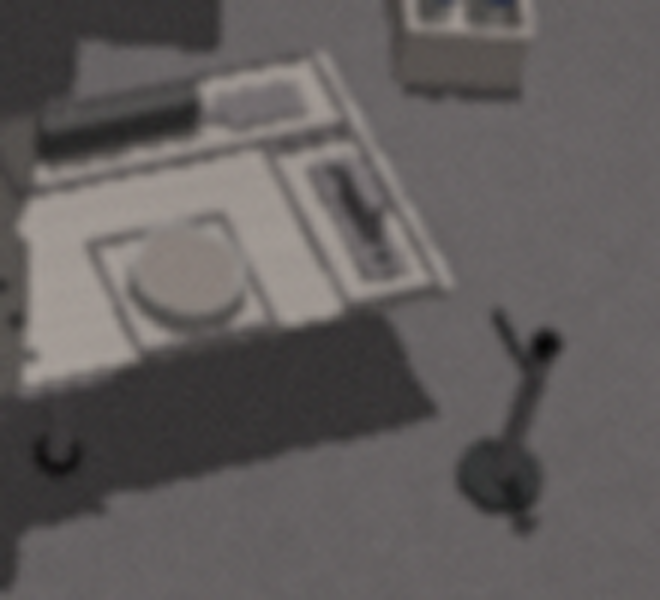

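View pics/side18d.png

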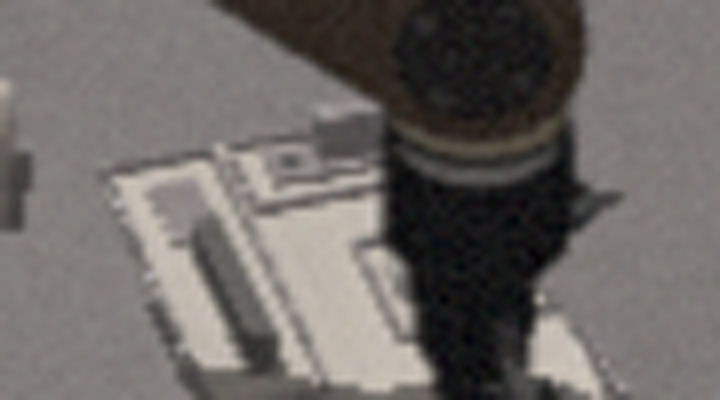

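```bash
cat > chk.py <<'E'
from fit import *
def chk(a,b,t,yaws=(11.6,12.0,12.4)):
    c=cam("scene"); A,B=onz(c,[a,b],.086); t=onz(c,[t],.087)[0]
    print(A,B,t,"len",np.hypot(*(B-A)[:2]),"yaw",np.degrees(np.arctan2(*(B-A)[[1,0]])))
    for y in yaws:
        s=np.radians(y); n=np.array([-np.sin(s),np.cos(s)]); print(y,"remaining mm",(((t-(A+B)/2)[:2]@n)*1000).round(1))
E
python3 - <<'E'
from chk import *
chk((374.2,189.2),(395.8,228.3),(402.8,232.2))
# stand yaw from w18: upper lip & from w4 lip endpoints
d=np.load("c18.npz"); c=(d["K"],d["o"],d["A"],"wrist")
print("lip rear end",onz(c,[(507,104)],.088))
# kinematic front
for yaw in (12.3,12.4):
    s=np.radians(yaw); h=np.array([.5399,.0134])-np.array([.0010,-.0007])
    F=h+295e-3*np.array([-np.sin(s),np.cos(s)]); print(F)
    t=np.array([.5764,.3375])
    for y in (11.6,12,12.4):
        s2=np.radians(y); print(y,(t-F)@[-np.sin(s2),np.cos(s2)])
E
```

```text
[0.39652916 0.28388527 0.086     ] [0.56116966 0.31924319 0.086     ] [0.57804974 0.3369086  0.087     ] len 0.16839440600823224 yaw 12.120646897540945
11.6 remaining mm 14.7
12.0 remaining mm 13.9
12.4 remaining mm 13.2
lip rear end [[ 0.65423761 -0.09258327  0.088     ]]
[0.47605604 0.30232844]
11.6 0.014276229627620915
12 0.013540289458655926
12.4 0.012803689355085225
[0.47555308 0.30221832]
11.6 0.014282969094709486
12 0.013543434613555339
12.4 0.01280324004450506
```

Scene view gives about 13.5 mm to go, and the kinematics agree. Finish the slide.

```bash
python3 -m creep '[0,-0.04,0,0,0,-0.12,0,0,0,-0.22,0.01,0,-0.01,-0.32,0.01,0,-0.01,-0.42,0.01,0,-0.01,-0.5,0.01,0,-0.01,-0.54,0.01,0,-0.01,-0.54,0.01,0,-0.01,-0.54,0.01,0,-0.01,-0.54,0.01,0,-0.01,-0.54,0.01,0,-0.01,-0.54,0.01,0]' - 80
python3 - <<'E'
from fit import *
s=ctrl.get_state()["eef_pos"]; d=s-np.array([.5655,-.1113,.1067]); print(s,d, np.hypot(*d[:2]))
c=cam("wrist"); im=imaging.read_camera("wrist")[:,:,::-1].copy()
cv2.imwrite("pics/w19.png",im)
cv2.imwrite("pics/scene19.png",imaging.read_camera("scene")[:,:,::-1])
a=cv2.imread("pics/scene19.png")[180:280,320:430]
cv2.imwrite("pics/scene19c.png",cv2.resize(a,None,fx=6,fy=6,interpolation=cv2.INTER_CUBIC))
a=imaging.read_camera("side")[130:270,220:400,::-1]
cv2.imwrite("pics/side19c.png",cv2.resize(a,None,fx=4,fy=4,interpolation=cv2.INTER_CUBIC))
E
```

```text
time: 26.75
eef_pos: [0.5375, 0.0259, 0.1072]
tcp_rot: [0.994, 0.108, 0.004, 0.004]
contact_force: [2.2, -9.0, 9.5]
opening: 0.121
[0.53748426 0.02590416 0.10723304] [-0.02801574  0.13720416  0.00053304] 0.140035217787485
```

View pics/scene19c.png

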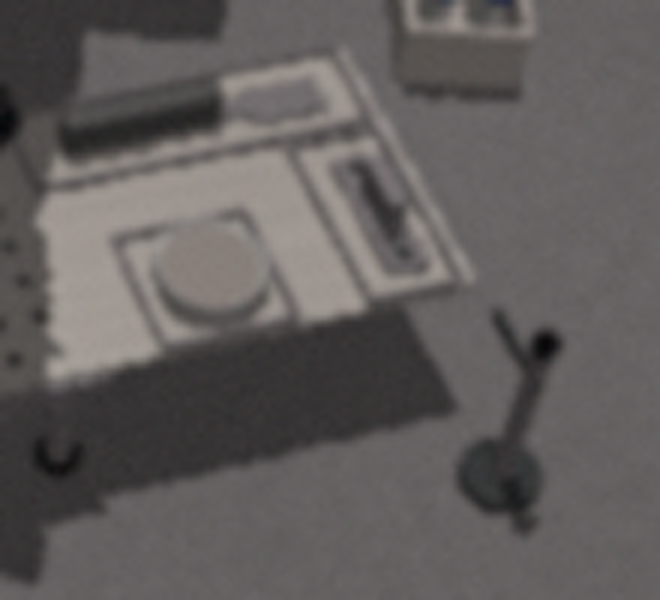

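View pics/side19c.png

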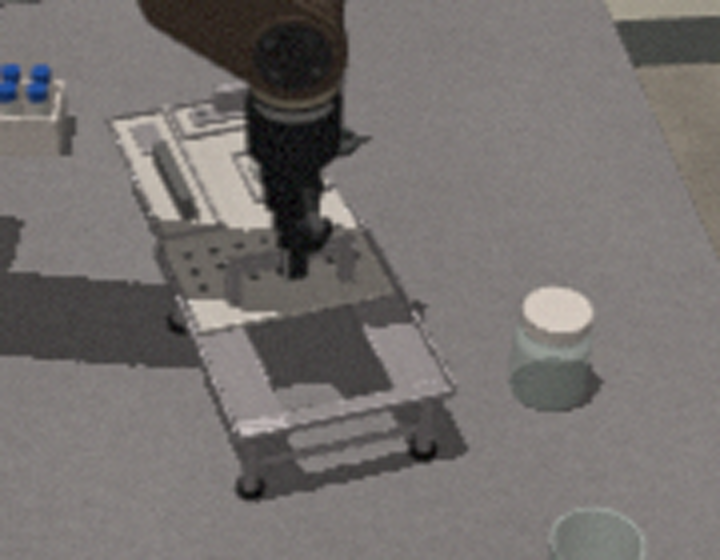

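View pics/w19.png

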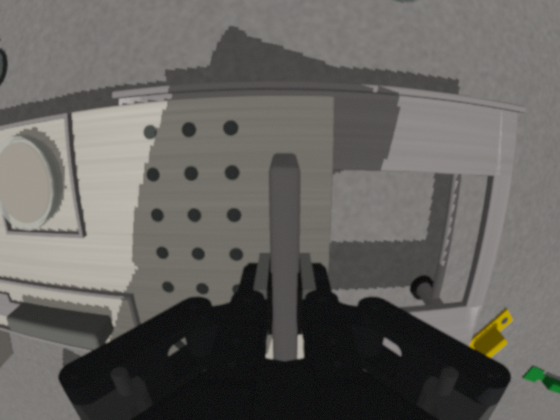

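```bash
python3 - <<'E'
from chk import *
f=lambda x,y:(320+x/6,180+y/6)
chk(f(342,48),f(475,280),f(497,313))
# spatula/bracket check in old view w12: recompute in tray frame not needed; dish check
n="scene"; imaging.read_camera(n)
c=cam(n)
for k,z in (("dish",.0935),("bracket",.0885),("spatula",.09),("jar",.045),("beaker",.04),("tube_rack",.035)):
    for r in imaging.silhouettes(n,k): print(k,round(r["p"],2),np.round(r["uv"]),np.round(maskrect(c,r["mask"],z),1))
print(ctrl.get_state()["dq"].round(4))
E
```

```text
[0.39172797 0.29406348 0.086     ] [0.55543007 0.33097222 0.086     ] [0.57792866 0.33703903 0.087     ] len 0.16781130721093698 yaw 12.70562246961969
11.6 remaining mm 3.0
12.0 remaining mm 2.3
12.4 remaining mm 1.5
dish 0.51 [356. 222.] [545.8 194.3  64.1  57.1 -44.4]
dish 0.47 [339. 224.] [513.  154.6 320.5 177.5 -77.1]
bracket 0.53 [216. 222.] [ 505.  -228.4   73.9   28.7  -34.8]
bracket 0.44 [381. 214.] [507.4 292.8  84.9  36.8  10.7]
bracket 0.29 [395. 179.] [349.2 364.3 149.6  79.5  -6.9]
spatula 0.64 [152. 201.] [ 419.6 -423.9  150.9   33.4   69.1]
spatula 0.6 [347. 201.] [433.3 198.4 141.9  35.2 -79.6]
spatula 0.56 [137. 258.] [ 624.4 -461.   107.4   18.5   69.4]
jar 0.6 [291. 297.] [753.3 -20.7 110.9  65.4  -3.9]
jar 0.4 [395. 178.] [307.1 383.4 159.   81.6 -11.5]
beaker 0.86 [203. 292.] [ 724.8 -271.6  109.9   68.6    0.8]
tube_rack 0.9 [398. 178.] [297.  387.5 159.1  82.3 -11.5]
tube_rack 0.65 [352. 223.] [498.5 208.   71.8  60.3 -30.3]
[ 0.0009 -0.     -0.0005  0.0012  0.0015  0.0013]
```

```bash
python3 -m creep '[0,-0.03,0,0,0,-0.05,0,0,0,-0.05,0,0,0,-0.05,0,0,0,-0.05,0,0,0,-0.05,0,0,0,-0.05,0,0,0,-0.05,0,0]' - 80
python3 - <<'E'
from fit import *
s=ctrl.get_state()["eef_pos"]; d=s-np.array([.5655,-.1113,.1067]); print(d, np.hypot(*d[:2]))
im=imaging.read_camera("scene")[:,:,::-1]; a=im[180:260,320:430]
cv2.imwrite("pics/scene20c.png",cv2.resize(a,None,fx=7,fy=7,interpolation=cv2.INTER_CUBIC))
E
```

```text
time: 27.92
eef_pos: [0.5373, 0.0268, 0.1074]
tcp_rot: [0.994, 0.108, 0.004, 0.004]
contact_force: [2.1, -11.4, 10.0]
opening: 0.122
[-0.02817827  0.1381454   0.00066504] 0.14098995466361192
```

View pics/scene20c.png

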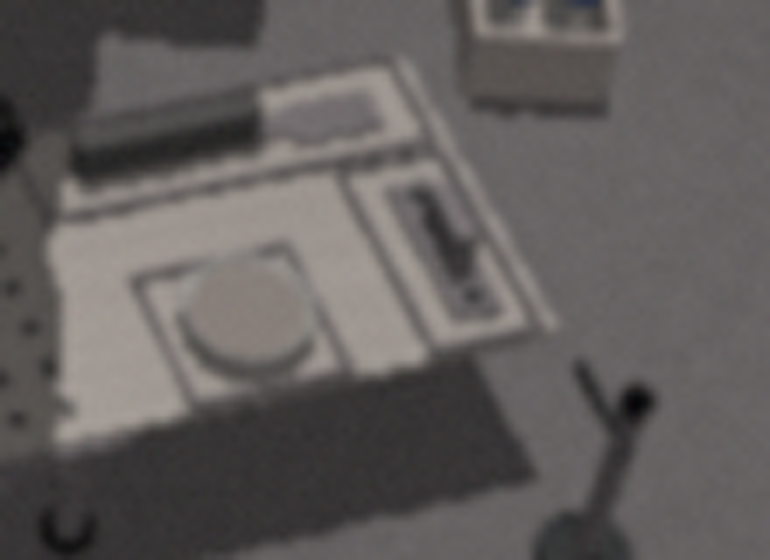

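The front edge line from (402,55) to (557,325) in the crop extends exactly onto the pointer tip at (580,365). The tray is at rest and held, with the parts in place. Handing in.

```bash
python3 -c "
from plant import ctrl
print(ctrl.sign_off())"
```

```text
the job is handed in; nothing more can be done
None
```

The job is handed in, with no verdict reported, at about 28 s of the 58 s allowed. I put the grey bracket in the cross compartment and the larger grey spatula in the long compartment and let go of both. I then gripped the handle bar and slid the tray out about 141 mm.

Last checks:
- **Position:** the tray's front edge lies on the pointer line in the scene picture. Numerically, the scene camera left 1.5–3 mm to go just before a final nudge of about 1 mm, while arm motion left about 0.5 mm. Both are within the 6 mm allowed.
- **Tray:** it is held at 80 N grip with about 10 N of reaction at the wrist, at rest, and the tool tilt is about 0.01 rad. I did not measure the tray's own tilt or height directly. Its side stays about 15 mm clear of the marker.
- **Parts:** spatula, bracket and dish are all seen inside their compartments. I judged this from the pictures and did not work out their exact offsets after the slide.
- **Bystanders:** the networks put the jar, beaker and tube rack within about 4 mm of their first readings.
- **Disagreement:** the stand's angle came out between 11.6° and 12.4° depending on the method, worth about 1 mm at the pointer.

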